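Hang the blue spice-shelf bracket in the slotted upright by the sink

TASK

Put up the blue shelf bracket: carry it upright to the slotted steel upright, pass its hook through the slot above the red lock tab, lower it so that the tongue drops behind the slot's lower edge, then press it down until the red tab is fully down and the hook is home, and let go. Leave the orange bracket standing where it is.

Things in the scene. Friction and masses are not known exactly. Their poses are not given: they have to be found in the camera images.
- blue_grip (a point): Point in the grip rib of the loose blue bracket (0.22 kg, standing upright). +x: where its hook points, z up. Rib: 14 mm thick (y), from x -22 to +24 mm, top 25 mm above the point; grip it across y from above. Back plate 60 wide (y), 90 high, rear face at x +30 mm, top level with the point. Shelf at the foot, 90 mm below the point, 60 wide, reaches x -54 mm.
- blue_tongue (a point): Lower end of the blue bracket's steel hook, 49 mm ahead (+x) of and 32 mm below blue_grip, same axes. Hook 16 mm wide (y), at mid width: a level neck 10 mm high leaves the back plate, its underside 20 mm above this point; a tongue 6 mm thick hangs from the neck's end (52 mm ahead of blue_grip) down to this point. Gap of 16 mm between plate and tongue.
- slot (a point): Middle of the slot's lower edge in the fixed steel upright, 105 mm over the counter, midway through its 8 mm front sheet. +x: the way the hook goes through, away from the robot; y along the edge; z up. Slot: a window 44 mm wide, 65 high above the edge. Upright 112 mm wide, ends 75 mm above the edge. Behind the sheet is open space between two side flanges, over a base 10 mm high.
- tab (a joint): Red lock tab, 40 mm wide, in the slot's lower edge, in the plane of the sheet. 0 = up, 12 mm above the edge; 0.012 m = fully down, flush with the edge. Resists with about 8 N and stays where left. The underside of the hook's neck pushes it down; the bracket's weight alone does not.
- orange_grip (a point): The same point on a loose orange bracket of the same shape, standing nearby; to be left alone.

How it is judged:
By the outcome, as a careful person would: the job done as asked, in the order asked, and still so for the second after the job is handed in, with the robot touching nothing.
It also fails if it takes over 42 s, if anything falls off the work surface, if the arm or the gripper's body presses on something with over 40 N, if the wrist force passes 120 N, or if a joint passes its speed limit or range.

ROBOT

A 6-joint arm with a two-finger parallel gripper is mounted at the origin on the work surface. World frame = base frame: x ahead of the robot, y to its left, z up, the work surface at z = 0. Lengths are in m, angles in rad, forces in N, time in s.
With the tool pointing down it reaches from about 0.275 to 0.75 m from the base axis. Payload 10.2 kg.
Tool frame: the origin (TCP) lies between the finger pads; the fingertips stand 19 mm ahead of it and the grasp point (between the pads) is the TCP; z points along the fingers, y is the line along which they close (so a half turn about z gives the same grasp; the last joint's range is limited). The gripper opens to 85 mm and grips with 20 to 120 N. Pads are 22 mm wide; open, the fingers measure 114 mm over their backs; the gripper's body (76 mm by 85 mm) begins 54 mm behind the grasp point. The pads swing forward as they close: fully open they stand 13 mm farther back than shut.
Start: joints at [-1.391, 0.313, 1.498, -0, 1.331, -0.223], TCP at [0.206, -0.483, 0.25] pointing down, gripper open.
Joint ranges: [-2.94, 2.94], [-0.97, 2.17], [0.19, 2.56], [-1.23, 4.37], [0.02, 3.11], [-2.88, 2.88]. Speed limits (rad/s): [2.39, 2.39, 3.01, 3.14, 3.14, 3.14].

INTERFACE

Orientations are given as a unit quaternion [w, x, y, z].
In Python, from station import robot gives the robot as it stands.
- The arm moves only by the shell command python3 -m inch 'ROWS' [FORCE]. ROWS is JSON, a list that holds one entry, the list of rows, each a list of 5 numbers: the shift along the tool's x, y, z in units of 40 mm (1.0 is 40 mm), then the turn about the tool's z in units of 8 degrees (1.0 is 8 degrees), then the closure, from 0 (fully open) to 1 (shut). In form: [[[tx, ty, tz, yaw, hand], ...]]. A call has 1 to 8 rows; each row shifts and turns the commanded pose from where the row before left it, along the tool's axes as they then stand; what a row does not reach is not made up. A row lasts 1/8 s, in which the tool goes at most 62.5 mm and 10.7 degrees, less where a joint would pass 70% of its speed; a pose out of reach is approached as far as the arm can. A call is refused whole if a number of a shift passes 1 or a number of a turn 1, either way. A call with a gripper value outside its range is refused whole. The fingers move at their own pace and stop on an object; FORCE is the grip in N (left out, the last holds). Time passes only in rows, so rows that do not move let the fingers close. It gives the time, the measured TCP pose, the force and the opening at its end, in the units of the state.
- robot.get_obs(): the state, without advancing time (a new reading comes with each control period).
- robot.capture(name): name is "scene" or "top" or "wrist"; returns the picture (480x640x3 uint8, blue, green, red); there is no depth.
- robot.calibration(name): a dict with "fx", "fy", "cx", "cy" (pixels), "R" (3x3) and "t" (3): a world point X has camera coordinates R X + t. Camera axes: x right, y down, z forward; pixel columns grow to the right and rows downward; lengths in m; the calibration is good to about 2 mm. The wrist camera is an equidistant fisheye: a pixel r from the principal point sees the ray r / f radians off the axis. A picture is of the moment at which its call begins: read the wrist's pose just before it. calibration takes no time and is no camera call; for the wrist camera it gives the pose at the moment of the call.
- robot.sign_off(): hands the job in, once; it reports no verdict.
The state is a dict: "clock": time; "joint_positions": joint angles; "joint_vel": joint speeds; "effort": joint torques, N m; "tcp_pos": TCP position; "eef_rot": TCP orientation; "wrist_force": force on the tool from outside, world axes, zero at the start; "moment": the same for the moment, N m; "grip_width": finger opening in m.
Only numpy, scipy, OpenCV 4.12 (cv2) and the standard library are available. Lean on these libraries where they do the work, as an engineer would, in place of code of your own. Each camera call takes 0.05 s, during which the arm holds its last target. There are 200 camera calls.

## Working session

There is one attempt and no reset: what is moved stays moved. The work goes in short steps, Python scripts to look and compute and a shell command to move; the robot and the scene stay as the last step left them, time stands still between calls to the robot, and variables do not carry over. Pictures are saved under pics/ and viewed, on a budget of 10 in all, crops included, one or two more only if the job needs it, and the job is handed in when it is done.

```bash
mkdir -p pics; ls; python3 - <<'E'
from station import robot
import cv2,numpy as np
for n in ("scene","top"):
    im=robot.capture(n); cv2.imwrite(f"pics/{n}0.png",im)
    c=robot.calibration(n); print(n,c["fx"],c["cx"],c["cy"],np.round(c["R"],3).tolist(),np.round(c["t"],3))
a=cv2.imread("pics/scene0.png");b=cv2.imread("pics/top0.png")
s=robot.get_obs();print(s)
E
```

```text
pics
scene 479.90838546311863 322.3960963123574 236.0951204326256 [[0.19, 0.982, 0.005], [0.753, -0.142, -0.643], [-0.63, 0.126, -0.766]] [-0.126 -0.335  1.215]
top 527.7677186502524 311.64704149149406 240.98430776338625 [[-0.011, -1.0, -0.022], [-0.986, 0.015, -0.165], [0.165, 0.02, -0.986]] [0.018 0.574 0.855]
{'clock': 0.1, 'joint_positions': array([-1.39141620e+00,  3.13406651e-01,  1.49834962e+00,  4.85075267e-05,
        1.33098153e+00, -2.23380131e-01]), 'joint_vel': array([ 0.00042293, -0.00073417, -0.00246266,  0.00051207,  0.00091919,
       -0.00149998]), 'effort': array([ 1.95963374e-03, -4.12903011e+01, -2.60143733e+01, -1.81251453e-04,
        3.01278669e-03,  1.75550678e-06]), 'tcp_pos': array([ 0.20575149, -0.48278844,  0.24979016]), 'eef_rot': array([-5.71918575e-04,  9.79792449e-01,  2.00016071e-01,  3.61463074e-05]), 'wrist_force': array([-0.48086625,  0.03795343, -0.96983423]), 'moment': array([-0.0708997 ,  0.02754851, -0.04653349]), 'grip_width': 0.08531743883846982}
```

View pics/scene0.png

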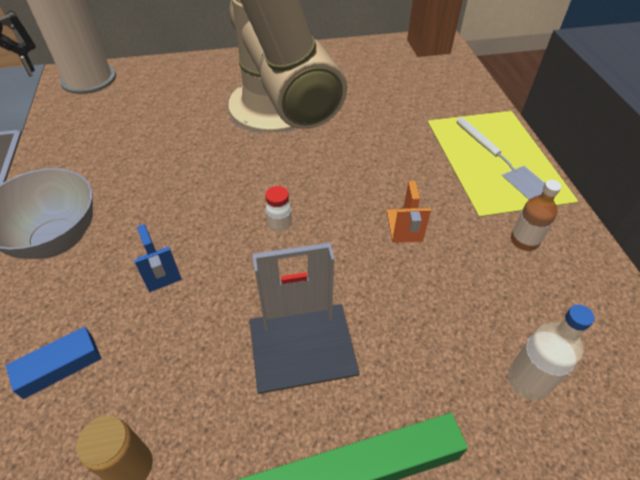

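View pics/top0.png

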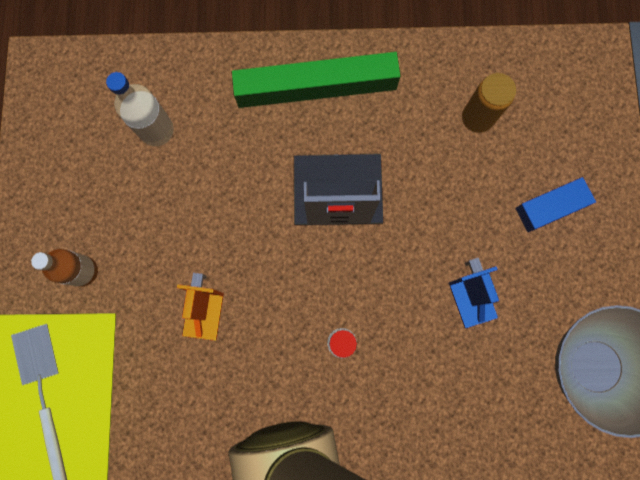

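The scene view has the blue bracket at about (155,262), the upright at (295,290) with its red tab at (294,278), and the orange bracket at (410,215). In the top view they are at (475,290), (340,205) and (200,305). Next I'll enlarge them to measure features.

```bash
python3 - <<'E'
import cv2,numpy as np
a=cv2.imread("pics/scene0.png");b=cv2.imread("pics/top0.png")
def cr(im,x,y,w=80,h=60): # 5x
    c=cv2.resize(im[y:y+h,x:x+w],None,fx=5,fy=5,interpolation=cv2.INTER_CUBIC)
    for i in range(0,w,10): cv2.putText(c,str(x+i),(i*5,8),0,.3,(255,255,255)); c[::6,i*5]=255
    for j in range(0,h,10): cv2.putText(c,str(y+j),(0,j*5+4),0,.3,(255,255,255)); c[j*5,::6]=255
    return c
g=np.vstack([np.hstack([cr(b,435,255,80,80)[:300],cr(b,300,170)]),np.hstack([cr(a,120,220,80,75)[:300],cr(a,250,240)])])
# blue bottom needs more rows
cv2.imwrite("pics/crop1.png",g);print(g.shape)
E
```

```text
(600, 800, 3)
```

View pics/crop1.png

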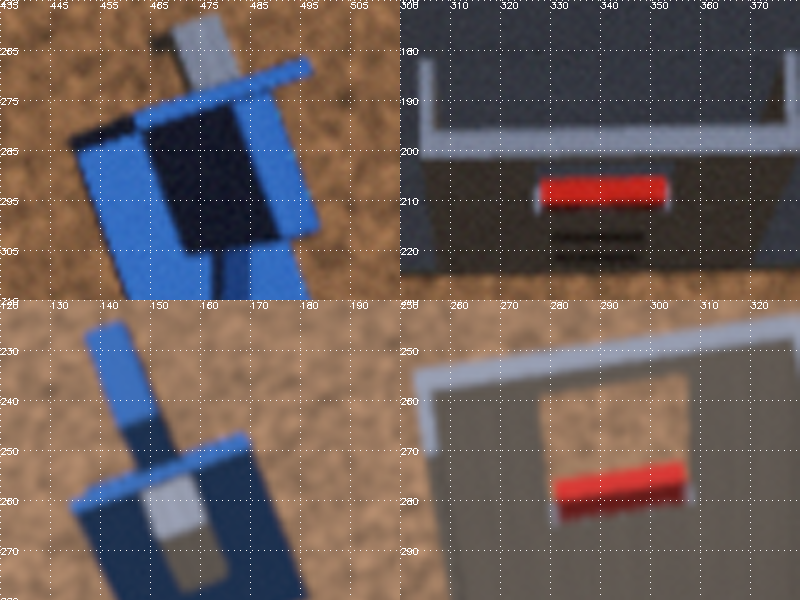

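```bash
cat > h.py <<'E'
from station import robot
import cv2,numpy as np
C={n:robot.calibration(n) for n in("scene","top")}
def K(c): return np.array([[c["fx"],0,c["cx"]],[0,c["fy"],c["cy"]],[0,0,1]])
def ray(n,p):
    c=C[n];R=np.array(c["R"]);o=-R.T@c["t"];d=R.T@np.linalg.solve(K(c),[p[0],p[1],1]);return o,d/np.linalg.norm(d)
def onz(n,p,z):
    o,d=ray(n,p);return o+d*(z-o[2])/d[2]
def proj(n,X):
    c=C[n];q=K(c)@(np.array(c["R"])@X+c["t"]);return q[:2]/q[2]
def tri(pt,ps):
    A=[];b=[]
    for n,p in(("top",pt),("scene",ps)):
        o,d=ray(n,p);P=np.eye(3)-np.outer(d,d);A.append(P);b.append(P@o)
    return np.linalg.lstsq(np.vstack(A),np.hstack(b),rcond=None)[0]
def fr(X0,yaw,p):
    c,s=np.cos(yaw),np.sin(yaw);return X0+np.array([[c,-s,0],[s,c,0],[0,0,1]])@np.array(p)
E
python3 - <<'E'
from h import *
np.set_printoptions(precision=4,suppress=True)
print("cam",ray("top",(0,0))[0],ray("scene",(0,0))[0])
# plate top corners: top view rear edge (far, hook side), scene rear edge
for nm,L,Rr in(("top",(461.5,277.5),(496.5,266.5)),("scene",(169.5,247),(134.5,261.5))):
    a,b=onz(nm,L,.09),onz(nm,Rr,.09);d=b-a
    print(nm,a,b,np.linalg.norm(d),"yaw",np.degrees(np.arctan2(d[0],-d[1])) ,(a+b)/2)
# tab top corners: z=.117
for nm,L,Rr in(("top",(328,205.5),(353,204.5)),("scene",(306,272.5),(281.3,276))):
    a,b=onz(nm,L,.117),onz(nm,Rr,.117);d=b-a;print("tab",nm,a,b,np.linalg.norm(d),np.degrees(np.arctan2(d[0],-d[1])),(a+b)/2)
# upright top edge ends z=.18, front(robot) edge in top; 
for nm,L,Rr in(("top",(304,201.5),(380,201)),("scene",(330,248),(254,258.5))):
    a,b=onz(nm,L,.18),onz(nm,Rr,.18);d=b-a;print("upr",nm,a,b,np.linalg.norm(d),np.degrees(np.arctan2(d[0],-d[1])),(a+b)/2)
E
```

```text
cam [ 0.4258 -0.0078  0.9379] [ 1.0419 -0.0772  0.7164]
top [ 0.5048 -0.2298  0.09  ] [ 0.5217 -0.2866  0.09  ] 0.05927500211226345 yaw 16.600114836438436 [ 0.5133 -0.2582  0.09  ]
scene [ 0.5028 -0.2295  0.09  ] [ 0.5231 -0.285   0.09  ] 0.0590874811050024 yaw 20.070350010561004 [ 0.5129 -0.2572  0.09  ]
tab top [ 0.62   -0.0178  0.117 ] [ 0.621  -0.0577  0.117 ] 0.03983897987342418 1.4179279054143954 [ 0.6205 -0.0378  0.117 ]
tab scene [ 0.6158 -0.0173  0.117 ] [ 0.6152 -0.0553  0.117 ] 0.0380606693245269 -0.8118368450656902 [ 0.6155 -0.0363  0.117 ]
upr top [0.6117 0.0182 0.18  ] [ 0.6107 -0.0936  0.18  ] 0.11183019318979416 -0.5550008434751523 [ 0.6112 -0.0377  0.18  ]
upr scene [0.6246 0.0174 0.18  ] [ 0.6233 -0.0912  0.18  ] 0.1085276509301057 -0.6925134825381907 [ 0.6239 -0.0369  0.18  ]
```

```bash
cat >> h.py <<'E'
def box(X0,yaw,x0,x1,y0,y1,z0,z1):
    return [fr(X0,yaw,(x,y,z)) for x in(x0,x1) for y in(y0,y1) for z in(z0,z1)]
E12=[(0,1),(2,3),(4,5),(6,7),(0,2),(1,3),(4,6),(5,7),(0,4),(1,5),(2,6),(3,7)]
BR=[(-.022,.024,-.007,.007,-.0,.025),(.022,.030,-.03,.03,-.09,0),(.03,.052,-.008,.008,-.012,-.002),(.046,.052,-.008,.008,-.032,-.012)]
SL=[(-.004,.004,-.056,.056,-.105,.075),(-.004,.004,-.022,.022,0,.065),(-.004,.004,-.02,.02,0,.012)]
def over(n,im,X0,yaw,bx,k,ox,oy,w,h,col):
    c=im if im.shape[0]==h*k else cv2.resize(im[oy:oy+h,ox:ox+w],None,fx=k,fy=k,interpolation=cv2.INTER_CUBIC)
    for b in bx:
        P=[(proj(n,p)-[ox,oy]+.5)*k for p in box(X0,yaw,*b)]
        for i,j in E12: cv2.line(c,*[tuple(int(v) for v in P[m]) for m in(i,j)],col,1)
    return c
E
python3 - <<'E'
from h import *
a=cv2.imread("pics/scene0.png");b=cv2.imread("pics/top0.png")
y=np.radians(18.3);G=np.array([.513-.03*np.cos(y),-.2577-.03*np.sin(y),.09]);S=np.array([.6165,-.0372,.105]);print(G)
g=np.vstack([np.hstack([over("top",b,G,y,BR,5,435,255,80,60,(0,255,0)),over("top",b,S,0,SL,5,300,170,80,60,(0,255,0))]),
 np.hstack([over("scene",a,G,y,BR,5,120,220,80,60,(0,255,0)),over("scene",a,S,0,SL,5,250,240,80,60,(0,255,0))])])
cv2.imwrite("pics/ov1.png",g)
E
```

```text
[ 0.48451724 -0.26711977  0.09      ]
```

View pics/ov1.png

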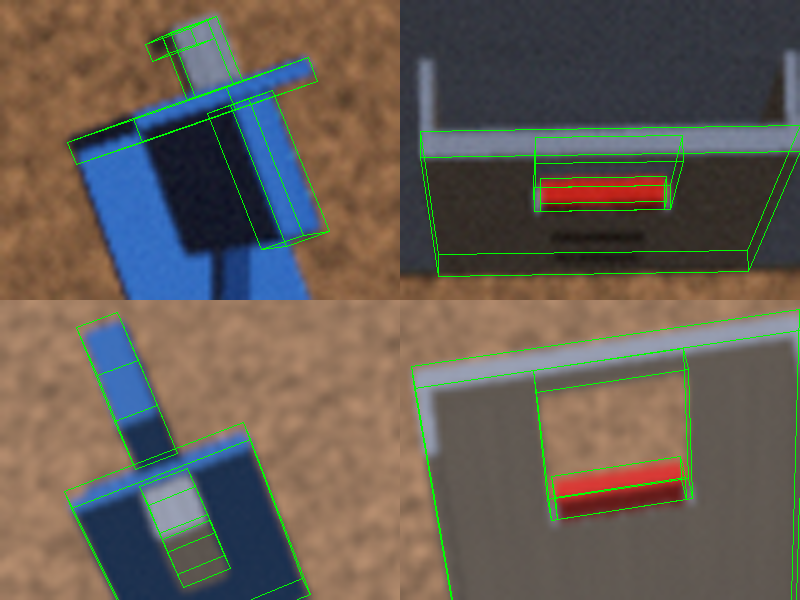

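The overlay fits both views within about 1–2 px, so the poses hold: blue_grip ≈ (0.4845, −0.267, 0.09) at yaw 18.3°, and slot ≈ (0.6165, −0.037, 0.105) at yaw ≈ 0. Now I'll move above the rib.

```bash
python3 -m inch '[[[1,-0.28,0,0,0],[1,-0.28,0,0,0],[1,-0.28,0,0,0],[1,-0.28,0,0,0],[1,-0.28,0,0,0],[1,-0.28,0,0,0],[1,-0.28,0,0,0],[1,-0.28,0,0,0]]]' 100
python3 -m inch '[[[0.38,0,0,0.6,0],[0,0,0,0,0],[0,0,0,0,0]]]'
cat >> h.py <<'E'
from scipy.spatial.transform import Rotation
def need(X,head):
    s=robot.get_obs();q=s["eef_rot"];M=Rotation.from_quat([q[1],q[2],q[3],q[0]]).as_matrix()
    th=np.arctan2(M[1,0],M[0,0]);print("t",round(s["clock"],2),"tcp",s["tcp_pos"].round(4),"head",np.degrees(th).round(2),"F",s["wrist_force"].round(1),"w",round(s["grip_width"],4))
    print("units",(M.T@(np.array(X)-s["tcp_pos"])/.04).round(3),"yaw",((np.degrees(th)-head)/8).round(3))
E
python3 - <<'E'
from h import *
need([.4788,-.269,.105],18.3)
c=robot.calibration("wrist");im=robot.capture("wrist")
cv2.imwrite("pics/w1.png",im)
E
```

```text
clock: 1.1
tcp_pos: [0.4659, -0.2741, 0.25]
eef_rot: [-0.0, 0.98, 0.2, -0.0]
wrist_force: [0.0, -0.2, -0.2]
grip_width: 0.085
clock: 1.48
tcp_pos: [0.4785, -0.2695, 0.2501]
eef_rot: [-0.0, 0.987, 0.159, -0.0]
wrist_force: [-0.5, -0.2, 0.2]
grip_width: 0.0856
t 1.48 tcp [ 0.4785 -0.2695  0.2501] head 18.33 F [-0.5 -0.2  0.2] w 0.0856
units [ 0.014 -0.008  3.627] yaw 0.004
```

View pics/w1.png

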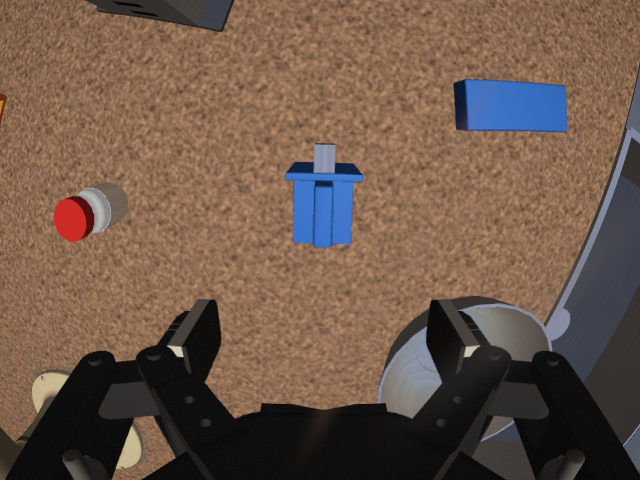

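The wrist view shows the rib centred at (322,215) and aligned with the fingers. The bowl at (470,370) is clear of them, so I'll descend and grip.

```bash
python3 -m inch '[[[0,0,0.8,0,0],[0,0,0.8,0,0],[0,0,0.8,0,0],[0,0,0.7,0,0],[0,0,0.53,0,0],[0,0,0,0,0],[0,0,0,0,0]]]' 100
python3 -m inch '[[[0,0,0,0,0.5],[0,0,0,0,1],[0,0,0,0,1],[0,0,0,0,1],[0,0,0,0,1],[0,0,0,0,1],[0,0,0,0,1],[0,0,0,0,1]]]' 100
```

```text
clock: 2.4
tcp_pos: [0.4791, -0.2698, 0.1062]
eef_rot: [0.001, 0.987, 0.159, 0.0]
wrist_force: [0.8, -0.4, 0.3]
grip_width: 0.0852
clock: 3.4
tcp_pos: [0.4791, -0.2693, 0.1054]
eef_rot: [0.0, 0.987, 0.159, 0.0]
wrist_force: [-1.9, 0.1, 5.6]
grip_width: 0.0124
```

```bash
python3 -m inch '[[[0,0,-0.4,0,1],[0,0,-0.7,0,1],[0,0,-0.65,0,1],[0,0,0,0.8,1],[0,0,0,0.8,1],[0,0,0,0.69,1],[0,0,0,0,1],[0,0,0,0,1]]]' 100
python3 -m inch '[[[0.2,-0.7,0,0,1],[0.2,-0.8,0,0,1],[0.2,-0.8,0,0,1],[0.2,-0.8,0,0,1],[0.2,-0.8,0,0,1],[0.14,-0.8,0,0,1],[0,-0.6,0,0,1],[0,-0.5,0,0,1]]]' 100
python3 -m inch '[[[0,0,0,0,1],[0,0,0,0,1],[0,0,0,0,1]]]' 100
python3 - <<'E'
from h import *
need([.5245,-.0372,.175],0)
for n in("scene","top","wrist"): cv2.imwrite(f"pics/{n}2.png",robot.capture(n))
p=robot.get_obs()["tcp_pos"];G=p+[.006,0,-.015];S=np.array([.6165,-.0372,.105])
a=cv2.imread("pics/scene2.png");b=cv2.imread("pics/top2.png")
k=4;v=over("top",b,G,0,BR,k,275,165,130,75,(0,255,0));v=over("top",v,S,0,SL,k,275,165,130,75,(0,255,255))
u=over("scene",a,G,0,BR,k,225,200,130,75,(0,255,0));u=over("scene",u,S,0,SL,k,225,200,130,75,(0,255,255))
cv2.imwrite("pics/ov2.png",np.vstack([v,u]))
E
```

```text
clock: 4.4
tcp_pos: [0.479, -0.2691, 0.1753]
eef_rot: [-0.0, 1.0, 0.001, 0.0]
wrist_force: [0.4, 0.2, -2.5]
grip_width: 0.0127
clock: 5.4
tcp_pos: [0.5247, -0.0362, 0.1752]
eef_rot: [-0.0, 1.0, 0.0, -0.0]
wrist_force: [-0.7, -0.0, -2.9]
grip_width: 0.0122
clock: 5.78
tcp_pos: [0.5248, -0.0379, 0.1751]
eef_rot: [0.0, 1.0, -0.001, 0.0]
wrist_force: [0.3, -0.3, -3.1]
grip_width: 0.0127
t 5.78 tcp [ 0.5248 -0.0379  0.1751] head -0.09 F [ 0.3 -0.3 -3.1] w 0.0127
units [-0.009 -0.018  0.002] yaw -0.011
```

View pics/ov2.png

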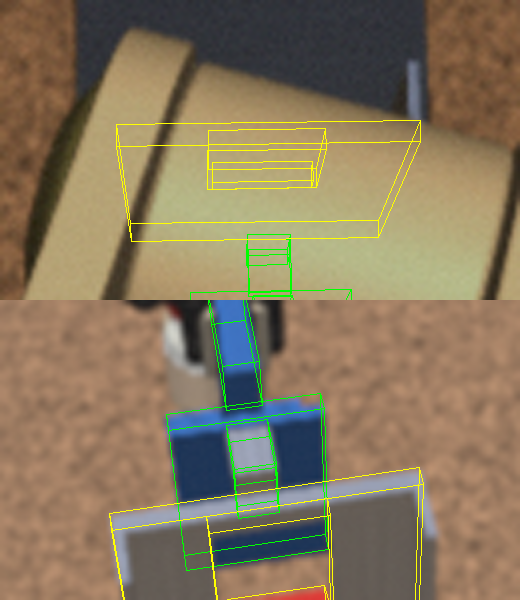

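The scene view shows the bracket upright and the hook in line with the slot. The predicted outlines of bracket and slot both sit about 1 px off in the same direction. The top view is blocked by the arm. I'll pass the hook through, then feel for the plate touching the sheet.

```bash
python3 -m inch '[[[0.3,0,0,0,1],[0.4,0,0,0,1],[0.4,0,0,0,1],[0.1,0,0,0,1],[0,0,0,0,1],[0,0,0,0,1]]]' 100
python3 -m inch '[[[0.05,0,0,0,1],[0,0,0,0,1]]]' 100
python3 -m inch '[[[0.03,0,0,0,1],[0,0,0,0,1]]]' 100
python3 - <<'E'
from h import *
need([.5725,-.0372,.175],0)
E
```

```text
clock: 6.68
tcp_pos: [0.5725, -0.0372, 0.1751]
eef_rot: [-0.0, 1.0, -0.0, -0.0]
wrist_force: [-0.2, 0.3, -1.5]
grip_width: 0.0124
clock: 6.92
tcp_pos: [0.5748, -0.0373, 0.1752]
eef_rot: [0.0, 1.0, -0.0, 0.0]
wrist_force: [0.4, 1.1, -2.5]
grip_width: 0.0127
clock: 7.18
tcp_pos: [0.5753, -0.0373, 0.1752]
eef_rot: [0.0, 1.0, -0.0, -0.001]
wrist_force: [-6.1, -0.1, 2.0]
grip_width: 0.0126
t 7.17 tcp [ 0.5753 -0.0373  0.1752] head -0.02 F [-6.1 -0.1  2. ] w 0.0126
units [-0.07  -0.003  0.005] yaw -0.003
```

Contact came at TCP x ≈ 0.575 against a predicted 0.5765, which fits the plate meeting the sheet. I'll back off 4 mm to centre the gap, then lower.

```bash
python3 -m inch '[[[-0.11,0,0,0,1],[0,0,0,0,1],[0,0,0.2,0,1],[0,0,0.2,0,1],[0,0,0.2,0,1],[0,0,0.1,0,1],[0,0,0,0,1]]]' 100
python3 - <<'E'
from h import *
need([.571,-.0372,.132],0)
cv2.imwrite("pics/scene3.png",robot.capture("scene"))
p=robot.get_obs()["tcp_pos"];G=p+[.006,0,-.015];S=np.array([.6155,-.0372,.105])
a=cv2.imread("pics/scene3.png");r=cv2.resize(a[205:305,225:355],None,fx=4,fy=4,interpolation=cv2.INTER_CUBIC)
u=over("scene",a,G,0,BR,4,225,205,130,100,(0,255,0));u=over("scene",u,S,0,SL,4,225,205,130,100,(0,255,255))
cv2.imwrite("pics/ov3.png",np.hstack([r[:,60:430],u[:,60:430]]))
E
```

```text
clock: 8.05
tcp_pos: [0.5715, -0.0372, 0.1468]
eef_rot: [-0.0, 1.0, -0.0, -0.0]
wrist_force: [0.3, -0.6, -2.5]
grip_width: 0.0125
t 8.05 tcp [ 0.5715 -0.0372  0.1468] head -0.04 F [ 0.3 -0.6 -2.5] w 0.0125
units [-0.013  0.     0.369] yaw -0.005
```

View pics/ov3.png

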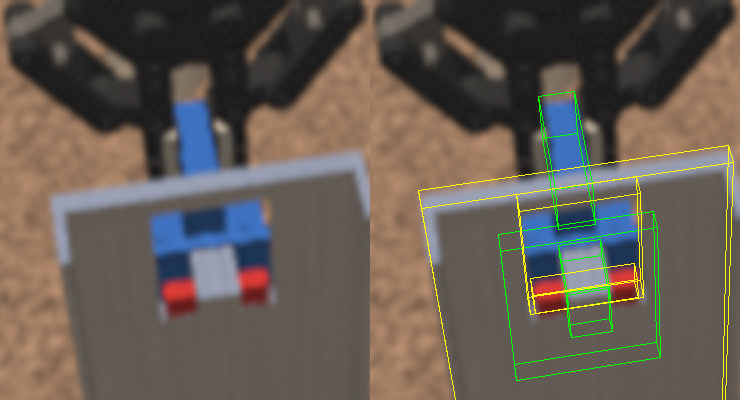

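The left crop shows the hook's neck in the slot at (215,270), with the tongue covering the middle of the red tab. The tongue is therefore behind the sheet. Now I'll press down.

```bash
python3 -m inch '[[[0,0,0.06,0,1],[0,0,0.06,0,1],[0,0,0.06,0,1],[0,0,0.02,0,1],[0,0,0,0,1]]]' 120
python3 -m inch '[[[0,0,0.06,0,1],[0,0,0.06,0,1],[0,0,0.03,0,1],[0,0,0,0,1]]]' 120
python3 - <<'E'
from h import *
need([.571,-.0372,.132],0)
E
```

```text
clock: 8.72
tcp_pos: [0.5718, -0.0373, 0.1399]
eef_rot: [0.0, 1.0, -0.0, 0.0]
wrist_force: [-4.0, -0.2, 4.8]
grip_width: 0.0121
clock: 9.22
tcp_pos: [0.5717, -0.0373, 0.1337]
eef_rot: [0.0, 1.0, -0.0, 0.0]
wrist_force: [-2.3, 0.2, 3.9]
grip_width: 0.0118
t 9.22 tcp [ 0.5717 -0.0373  0.1337] head -0.04 F [-2.3  0.2  3.9] w 0.0118
units [-0.019 -0.002  0.042] yaw -0.005
```

```bash
python3 -m inch '[[[0,0,0.03,0,1],[0,0,0,0,1]]]'
python3 -m inch '[[[0,0,0.03,0,1],[0,0,0,0,1]]]'
python3 - <<'E'
from h import *
need([.571,-.0372,.132],0)
cv2.imwrite("pics/scene4.png",robot.capture("scene"))
a=cv2.imread("pics/scene4.png");r=cv2.resize(a[205:305,225:355],None,fx=4,fy=4,interpolation=cv2.INTER_CUBIC)
p=robot.get_obs()["tcp_pos"];G=p+[.006,0,-.015]
u=over("scene",a,G,0,BR,4,225,205,130,100,(0,255,0))
cv2.imwrite("pics/ov4.png",np.hstack([r[:,60:430],u[:,60:430]]))
E
```

```text
clock: 9.48
tcp_pos: [0.5718, -0.0373, 0.1324]
eef_rot: [0.0, 1.0, -0.0, 0.0]
wrist_force: [-3.4, 0.7, 4.7]
grip_width: 0.0124
clock: 9.72
tcp_pos: [0.5717, -0.0373, 0.132]
eef_rot: [0.0, 1.0, -0.0, 0.0]
wrist_force: [-8.5, -0.3, 11.3]
grip_width: 0.0119
t 9.72 tcp [ 0.5717 -0.0373  0.132 ] head -0.03 F [-8.5 -0.3 11.3] w 0.0119
units [-0.018 -0.003  0.   ] yaw -0.004
```

View pics/ov4.png

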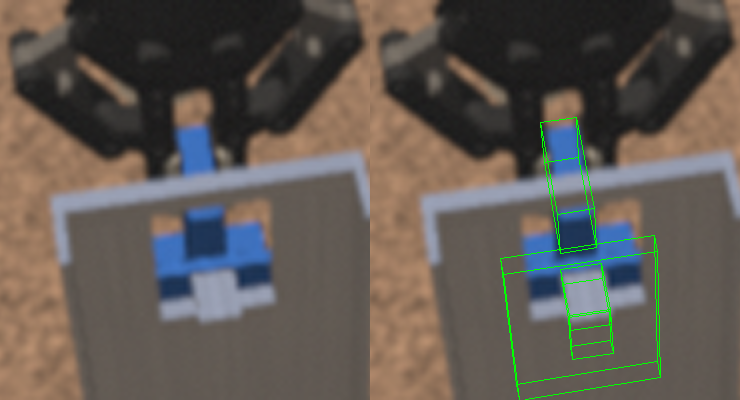

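The red tab is gone and the force rises sharply at the expected home height (TCP z 0.132). I'll ease the plate against the sheet so it hangs flat, press once more, relax and release.

```bash
python3 -m inch '[[[0.04,0,0,0,1],[0.03,0,0,0,1],[0,0,0,0,1]]]'
python3 -m inch '[[[0,0,0.03,0,1],[0,0,0.02,0,1],[0,0,0,0,1]]]'
```

```text
clock: 10.15
tcp_pos: [0.5741, -0.0374, 0.1321]
eef_rot: [0.0, 1.0, -0.0, -0.0]
wrist_force: [-11.1, -0.6, 14.3]
grip_width: 0.012
clock: 10.52
tcp_pos: [0.574, -0.0374, 0.1318]
eef_rot: [0.001, 1.0, -0.0, 0.0]
wrist_force: [-18.8, 1.6, 27.9]
grip_width: 0.0118
```

Hard stop: 28 N for 0.3 mm of travel, so the hook is home. Now I'll relax, release and lift away.

```bash
python3 -m inch '[[[-0.03,0,-0.05,0,1],[0,0,0,0,1],[0,0,0,0,0.6],[0,0,0,0,0.3],[0,0,0,0,0.3],[0,0,0,0,0.3],[0,0,0,0,0.3]]]' 
python3 -m inch '[[[-0.05,0,-0.3,0,0.3],[-0.1,0,-0.7,0,0.3],[0,0,-0.9,0,0.3],[0,0,-1,0,0.3],[-1,0,-0.5,0,0.3],[-1,0,0,0,0.3],[-1,0,0,0,0.3],[-1,0,0,0,0.3]]]'
python3 -m inch '[[[-0.8,0,0,0,0.3],[0,0,0,0,0.3],[0,0,0,0,0.3]]]'
python3 - <<'E'
from h import *
need([.574,-.037,.25],0)
for n in("scene","top"): cv2.imwrite(f"pics/{n}5.png",robot.capture(n))
a=cv2.imread("pics/scene5.png");b=cv2.imread("pics/top5.png")
f=lambda im,x,y:cv2.resize(im[y:y+120,x:x+100],None,fx=4,fy=4,interpolation=cv2.INTER_CUBIC)
cv2.imwrite("pics/fin.png",np.hstack([f(a,245,205),f(b,290,160)]))
# expected home pose overlay residual: rib-top centre triangulation
o=cv2.imread("pics/scene0.png");print("orange diff",np.abs(o[175:250,380:440].astype(int)-a[175:250,380:440]).mean())
E
```

```text
clock: 11.4
tcp_pos: [0.5732, -0.0372, 0.1306]
eef_rot: [-0.0, 1.0, -0.0, -0.0]
wrist_force: [1.3, 0.3, 0.3]
grip_width: 0.0599
clock: 12.4
tcp_pos: [0.4058, -0.037, 0.2675]
eef_rot: [0.0, 1.0, -0.0, 0.001]
wrist_force: [0.1, -0.2, 0.1]
grip_width: 0.0598
clock: 12.78
tcp_pos: [0.3757, -0.0372, 0.2673]
eef_rot: [0.0, 1.0, -0.0, 0.001]
wrist_force: [0.8, 0.3, 0.5]
grip_width: 0.0596
t 12.78 tcp [ 0.3757 -0.0372  0.2673] head -0.05 F [0.8 0.3 0.5] w 0.0596
units [ 4.957 -0.01   0.44 ] yaw -0.006
orange diff 1.9304444444444444
```

View pics/fin.png

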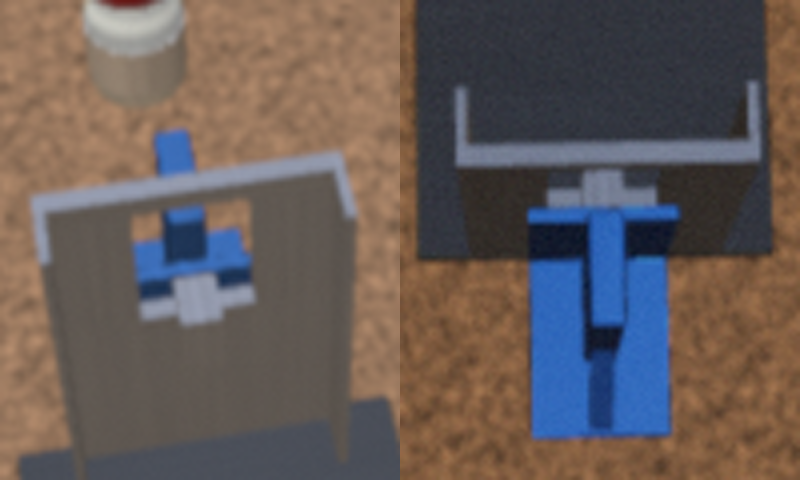

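```bash
python3 - <<'E'
from h import *
G=np.array([.581,-.0373,.117])
print("rib end pred",proj("top",G+[-.022,0,.025])-.0,"seen ~(341.5,241)")
print("shelf rear pred",proj("top",G+[-.054,0,-.09]),"seen ~(339.5,269)")
a=cv2.imread("pics/scene5.png");b=cv2.imread("pics/top5.png")
for im,s in((a,np.s_[235:300,250:335]),(b,np.s_[195:220,315:365])):
    c=im[s].astype(int);print("red px",((c[...,2]>130)&(c[...,1]<80)&(c[...,0]<80)).sum())
robot.sign_off();print(robot.get_obs()["clock"])
E
```

```text
rib end pred [341.52259088 240.47466231] seen ~(341.5,241)
shelf rear pred [339.65933342 269.67606044] seen ~(339.5,269)
red px 0
red px 0
the job is handed in; nothing more can be done
the job is handed in; nothing more can be done
```

The blue bracket is hung in the slot with the red tab fully down and the gripper clear. I handed the job in at about 13 s of the allowed 42 s.

**What I did:** I gripped the rib, carried the bracket upright to the slotted upright and passed the hook through above the tab. I felt the plate touch the sheet and backed off to centre the gap. Then I lowered the tongue behind the edge, pressed down to a hard stop (28 N for 0.3 mm of travel), and released and withdrew.

**Last checks:**
- **Tab:** no red pixels remain at the slot in either the scene or the top view.
- **Bracket position:** the rib end and shelf edge are within about 1 px of where a level, fully home bracket should appear.
- **Gripper:** the wrist force was about zero after release, with the arm about 0.2 m back from the bracket.
- **Orange bracket:** its part of the picture is unchanged apart from image noise.

Nothing failed. Two small disagreements: the plate met the sheet about 1.5 mm earlier than measured, and the scene camera was consistently off by about 1–1.5 px. Both are within the stated calibration error.

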